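Shut the small-parts chest

ROBOT

A 7-joint arm with a two-finger parallel gripper is mounted at the origin on the work surface. World frame = base frame: x ahead of the robot, y to its left, z up, the work surface at z = 0. Lengths are in m, angles in rad, forces in N, time in s.
With the tool pointing down it reaches from about 0.425 to 0.875 m from the base axis. Payload 4.7 kg.
Tool frame: the origin (TCP) lies midway between the tips of the shut fingers; the grasp point (between the pads) lies r.grasp_offset behind it (r.grasp_offset is the distance from the TCP to the grasp point, in m); z points along the fingers, y is the direction in which the jaws open and shut (so a half turn about z gives the same grasp; the last joint's range is limited). The gripper opens to 87 mm and grips with 3 to 60 N. Pads are 19 mm wide; open, the fingers measure 117 mm over their backs; the gripper's body (75 mm by 190 mm) begins 51 mm behind the grasp point.
Start: joints at [1.226, 0.321, -0.07, 1.45, 0.023, 1.371, -0.057], TCP at [0.228, -0.609, 0.223] pointing down, gripper open.
Joint ranges: [-2.86, 2.86], [-0.3, 2.09], [-1.38, 1.24], [0.06, 2.45], [-1.56, 4.7], [0.09, 2.05], [-2.69, 2.69]. Speed limits (rad/s): [2.57, 2.57, 3.14, 3.14, 3.14, 3.14, 3.14].

INTERFACE

Orientations are given as a rotation vector (axis times angle).
In Python, from station import monitor, cams, r gives the robot as it stands.
- The arm moves only by the tool send_rows, never from a script. Its arguments are lists of equal length, an entry for each row: "travel": the shift along the tool's x, y, z in m, a list of three; "roll": the turn about the tool's z in units of 6 degrees (1.0 is 6 degrees); "jaw": the closure, from 0 (fully open) to 1 (shut). In form: {"travel": [[dx, dy, dz], ...], "roll": [roll, ...], "jaw": [jaw, ...]}. A call has 1 to 8 rows; each row shifts and turns the pose as measured when the row begins, along the tool's axes as they then stand; what a row does not reach is not made up. A row lasts 1/8 s, in which the tool goes at most 62.5 mm and 10.7 degrees, less where a joint would pass 70% of its speed; a pose out of reach is approached as far as the arm can. A call with a gripper value outside its range is refused whole. The fingers move at their own pace and stop on an object; "newtons" is the grip in N (left out, the last holds). Time passes only in rows, so rows that do not move let the fingers close. It gives the time, the measured TCP pose, the force and the opening at its end, in the units of the state.
- monitor.observe(): the state, without advancing time (a new reading comes with each control period).
- cams.camera(name): name is "scene" or "top"; returns a dict with "img" (400x640x3 uint8, red, green, blue), "z_map" (400x640 float32, m along the optical axis (not along the pixel's ray), 0 where there is no reading), "mtx" (3x3 intrinsics, pixels), "T" (4x4, takes a point from camera to world coordinates). Camera axes: x right, y up, looking along -z (the intrinsics and any distortion apply to the point x, -y, -z); pixel columns grow to the right and rows downward; lengths in m; the calibration is good to about 2 mm. A picture is of the moment at which its call begins.
- r.job_done(): hands the job in, once; it reports no verdict.
The state is a dict: "t": time; "q": joint angles; "qd": joint speeds; "joint_efforts": joint torques, N m; "eef_pos": TCP position; "eef_rot": TCP orientation; "wrist_force": force on the tool from outside, world axes, zero at the start; "wrist_torque": the same for the moment, N m; "opening": finger opening in m.
Only numpy, scipy, OpenCV 4.12 (cv2) and the standard library are available. Lean on these libraries where they do the work, as an engineer would, in place of code of your own. Each camera call takes 0.05 s, during which the arm holds its last target.

TASK

The small-parts chest on the workshop bench has been left open: push both of its drawers fully home, then push its red lid down flat until it is fully shut. Do it by pushing only, without slamming anything, and leave the loose parts beside the chest where they stand.

Things in the scene. Friction and masses are not known exactly. Their poses are not given: they have to be found in the camera images.
- chest: Low blue steel chest fixed to the bench, 190 mm deep (its x), 300 mm wide (its y), 90 mm high; two grey-fronted drawers side by side in its front, a red lid over an open tray on top. Origin: centre of its underside on the bench (z = 0). Its local +x points away from its front, so the drawers come out towards its -x; local z up. A fixed flat blue ledge, 60 mm deep and 90 mm high, runs along the front of the top; the lid covers the rest behind it.
- left_drawer (a joint): Left drawer of the chest (left = +y as seen from the robot looking along +x, local y +0.0745): slide opening in m, 0 = fully home, up to 0.09 = pulled out towards the chest's front (chest -x). Its flat grey front panel is 143 mm wide, 78 mm tall (from 6 to 84 mm above the bench) and 12 mm thick, without a handle; about 2 to 4 N push it in, and it stays where it is left.
- right_drawer (a joint): Right drawer of the chest (right = -y as seen from the robot looking along +x, local y -0.0745): slide opening in m, 0 = fully home, up to 0.09 = pulled out towards the chest's front (chest -x). Its flat grey front panel is 143 mm wide, 78 mm tall (from 6 to 84 mm above the bench) and 12 mm thick, without a handle; about 2 to 4 N push it in, and it stays where it is left.
- left_drawer_face (a point): Centre of the outer (robot-facing) surface of the left drawer's front panel, 50 mm above the bench; it moves with the drawer. Axes as the chest's: -x points straight out of the panel. With the drawer home it lies at chest local (-0.107, +0.0745, 0.050).
- right_drawer_face (a point): Centre of the outer (robot-facing) surface of the right drawer's front panel, 50 mm above the bench; it moves with the drawer. Axes as the chest's: -x points straight out of the panel. With the drawer home it lies at chest local (-0.107, -0.0745, 0.050).
- lid (a joint): Angle in rad of the red steel lid: 0 = lying flat and shut, growing as its free front edge rises, up to 1.5 = nearly upright. A flat plate 124 mm long from hinge to free edge, 300 mm wide, 4 mm thick, with a rolled steel rim of 8 mm at the free edge that stands 4 mm above the plate's top. The hinge is stiff: the lid stays at whatever angle it is left; 2 N near the free edge, 4 N half-way, push it down.
- lid_hinge (a point): Middle of the lid's hinge line (which runs along the chest's y, at the chest's back), level with the lid's top surface when shut; chest local (0.089, 0, 0.094). This point's axes turn with the lid.
- lid_edge (a point): Middle of the lid's free edge, on its top surface, 124 mm from lid_hinge; moves with the lid. Its axes turn with the lid: x runs from free edge to hinge, z is the normal of the top surface. With the lid shut it lies at chest local (-0.035, 0, 0.094).
- stator_ring: Loose bystander: grey aluminium ring lying flat, outer diameter 90 mm, 35 mm high. Origin: centre of its underside.
- pulley: Loose bystander: steel belt pulley lying flat, diameter 60 mm, 34 mm high. Origin: centre of its underside.
- armature: Loose bystander: copper-coloured armature standing upright, diameter 52 mm, 85 mm high. Origin: centre of its underside.

How it is judged:
By the outcome, as a careful person would: the job done as asked, in the order asked, and still so for the second after the job is handed in, with the robot touching nothing.
It also fails if it takes over 58 s, if anything falls off the work surface, if the arm or the gripper's body presses on something with over 40 N, if the wrist force passes 120 N, or if a joint passes its speed limit or range.

## Working session

There is one attempt and no reset: what is moved stays moved. The work goes in short steps, Python scripts to look and compute and a tool call to move; the robot and the scene stay as the last step left them, time stands still between calls to the robot, and variables do not carry over. Pictures are saved under pics/ and viewed, and the job is handed in when it is done.

Besides the shell and the picture viewer there is one more tool, called after ">>>" as a command line: name --pt "numbers of a row" for each row, then --argument value for the rest. send_rows: Moves the arm, as the interface text tells. Its arguments: {"type":"object","properties":{"travel":{"type":"array"},"roll":{"type":"array"},"jaw":{"type":"array"},"newtons":{"type":"number"}},"required":["travel","roll","jaw"]}

```bash
ls; mkdir -p pics; python3 - <<'E'
from station import monitor,cams,r
import cv2,numpy as np
print(monitor.observe(), r.grasp_offset)
for n in("scene","top"):
    c=cams.camera(n); cv2.imwrite(f"pics/{n}0.png",c["img"][:,:,::-1]); print(n,c["mtx"],c["T"]); np.savez(f"{n}0.npz",**c)
    print(c.keys())
E
```

```text
pics
{'t': 0.0, 'q': array([ 1.22611815,  0.32182732, -0.07010104,  1.45166268,  0.02264395,
        1.37078794, -0.05688465]), 'qd': array([-5.76755341e-05,  4.51976896e-04, -1.72896781e-03,  6.65923563e-04,
        3.59979274e-05,  6.02624218e-04,  8.35361175e-04]), 'joint_efforts': array([ 3.54595513e-04, -4.91280949e+01, -4.03487189e-01, -3.12529707e+01,
       -6.38422254e-02,  4.38267749e-02,  1.71854363e-04]), 'eef_pos': array([ 0.22799146, -0.60812126,  0.22146503]), 'eef_rot': array([-3.08935022e+00, -5.60329518e-01,  7.39090838e-04]), 'wrist_force': array([-0.30567266, -0.06125138, -0.19983774]), 'wrist_torque': array([0.00364399, 0.03534391, 0.00632744]), 'opening': 0.08685417722615733} 0.0187
scene [[411.38977093   0.         318.4812029 ]
 [  0.         411.38977093 207.80539547]
 [  0.           0.           1.        ]] [[-0.95006967 -0.2546416   0.18034768  0.77713621]
 [ 0.31179611 -0.75196614  0.58080126  0.50093618]
 [-0.01228081  0.60803337  0.79381648  0.76327348]
 [ 0.          0.          0.          1.        ]]
dict_keys(['img', 'z_map', 'mtx', 'T'])
top [[489.88542136   0.         323.23194604]
 [  0.         489.88542136 203.16762756]
 [  0.           0.           1.        ]] [[ 2.32957985e-02  9.76828854e-01 -2.12750312e-01  4.02001485e-01]
 [-9.99714534e-01  2.38913688e-02  2.28578269e-04 -2.85693743e-03]
 [ 5.30617802e-03  2.12684254e-01  9.77106572e-01  1.12545080e+00]
 [ 0.00000000e+00  0.00000000e+00  0.00000000e+00  1.00000000e+00]]
dict_keys(['img', 'z_map', 'mtx', 'T'])
```

View pics/scene0.png

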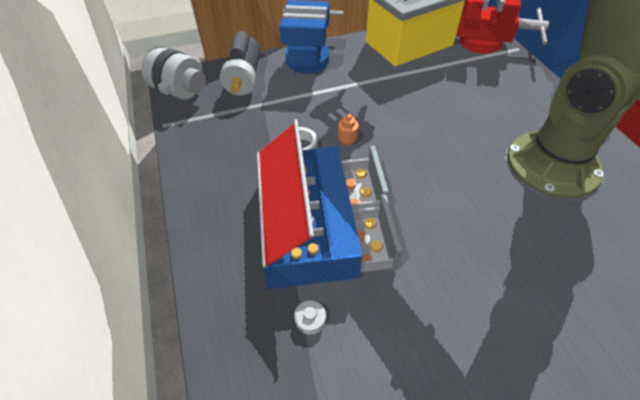

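View pics/top0.png

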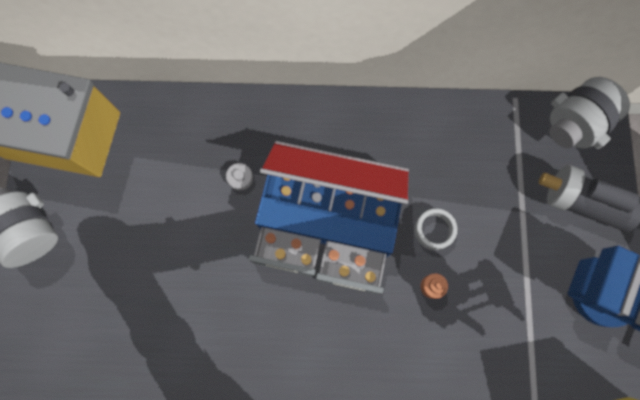

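The top view shows the chest at about (330,215), with both drawers out and the lid raised. The pulley is at (239,177), the ring at (437,230) and the armature at (435,287). Next I measure them.

```bash
cat > h.py <<'E'
import numpy as np,cv2
def pts(c):
    z=c["z_map"];K=c["mtx"];T=c["T"];v,u=np.mgrid[0:400,0:640]
    P=np.stack([(u-K[0,2])/K[0,0]*z,-(v-K[1,2])/K[1,1]*z,-z],-1)
    W=P@T[:3,:3].T+T[:3,3]; W[z<=0]=np.nan; return W
def masks(c):
    h=cv2.cvtColor(c["img"],cv2.COLOR_RGB2HSV);H,S,V=[h[...,i].astype(int) for i in range(3)]
    return dict(red=((H<6)|(H>174))&(S>190)&(V>90), blue=(H>100)&(H<125)&(S>150)&(V>50), orange=(H>5)&(H<16)&(S>110))
E
cat > meas.py <<'E'
import numpy as np,cv2,sys
from h import *
def rect(n,p):
    a=cv2.minAreaRect((p[:,:2]*1000).astype(np.float32)); print(n,len(p),"z",np.round(np.nanpercentile(p[:,2],[2,50,98]),4)); print(np.round(cv2.boxPoints(a)).tolist(),np.round(a[1],1))
def run(cs):
    for n,c in cs.items():
        W=pts(c);m=masks(c);reg=(W[...,0]>.35)&(W[...,0]<.95)&(abs(W[...,1])<.4)
        print("==",n)
        er=lambda q:cv2.erode(q.astype(np.uint8),np.ones((2,2)))>0
        b=m["blue"]&reg&(abs(W[...,2]-.09)<.006); 
        k,l,s,_=cv2.connectedComponentsWithStats(er(b).astype(np.uint8)); i=1+s[1:,4].argmax(); rect("ledge",W[l==i])
        rd=er(m["red"]&reg); p=W[rd]; p=p[p[:,2]>.05]; rect("lid",p)
        cen=p.mean(0);nv=np.linalg.svd(p-cen,full_matrices=False)[2][2]; nv*=np.sign(nv[2]); print("lid normal",nv,"angle",np.arccos(nv[2]),"cen",cen)
        print("lid top z",np.nanmax(p[:,2]))
if __name__=="__main__":
    cs={n:np.load(f"{n}0.npz") for n in("scene","top")}
    run(cs)
    c=cs["top"];W=pts(c)
    for nm,(u,v) in dict(pulley=(239,177),ring=(437,230),arm=(435,287),LtL=(256,257),LtR=(316,270),RtL=(322,278),RtR=(382,288),ringrim=(420,232)).items():
        print(nm,np.round(W[v-1:v+2,u-1:u+2].reshape(-1,3).mean(0),4), np.round(W[v,u],3))
    # grey fronts: points z .06-.09 height, region in front
    g=(W[...,2]>.074)&(W[...,2]<.092)&(W[...,0]>.35)&(W[...,0]<.62)&(abs(W[...,1])<.25)&~masks(c)["blue"]
    k,l,s,_=cv2.connectedComponentsWithStats(g.astype(np.uint8))
    for i in range(1,k):
        if s[i,4]>25: rect("g%d"%i,W[l==i])
E
python3 meas.py
python3 - <<'E'
import cv2
i=cv2.imread("pics/top0.png")[130:310,220:480];cv2.imwrite("pics/c0.png",cv2.resize(i,None,fx=3,fy=3,interpolation=cv2.INTER_CUBIC))
E
```

```text
== scene
ledge 2959 z [0.0869 0.0896 0.092 ]
[[522.0, -144.0], [636.0, -168.0], [697.0, 120.0], [584.0, 144.0]] [294.8 116.3]
lid 4098 z [0.102  0.1366 0.1681]
[[626.0, -161.0], [702.0, -175.0], [756.0, 109.0], [680.0, 123.0]] [289.   76.9]
lid normal [ 0.65988054 -0.12760146  0.74045631] angle 0.7370472985960654 cen [ 0.69268171 -0.00955088  0.13601274]
lid top z 0.1715012871829632
== top
ledge 498 z [0.0852 0.0888 0.0928]
[[524.0, -147.0], [580.0, -158.0], [603.0, -45.0], [547.0, -34.0]] [115.7  56.9]
lid 0 z nan
[[0.0, 0.0], [0.0, 0.0], [0.0, 0.0], [0.0, 0.0]] [0. 0.]
  return np.nanmean(a, axis, out=out, keepdims=keepdims)
meas.py:13: RuntimeWarning: Mean of empty slice.
  cen=p.mean(0);nv=np.linalg.svd(p-cen,full_matrices=False)[2][2]; nv*=np.sign(nv[2]); print("lid normal",nv,"angle",np.arccos(nv[2]),"cen",cen)
  ret = um.true_divide(
Traceback (most recent call last):
  File "meas.py", line 17, in <module>
    run(cs)
    ~~~^^^^
  File "meas.py", line 13, in run
    cen=p.mean(0);nv=np.linalg.svd(p-cen,full_matrices=False)[2][2]; nv*=np.sign(nv[2]); print("lid normal",nv,"angle",np.arccos(nv[2]),"cen",cen)
                     ~~~~~~~~~~~~~~~~~~~~~~~~~~~~~~~~~~~~~~~~~~~^^^
IndexError: index 2 is out of bounds for axis 0 with size 0
```

View pics/c0.png

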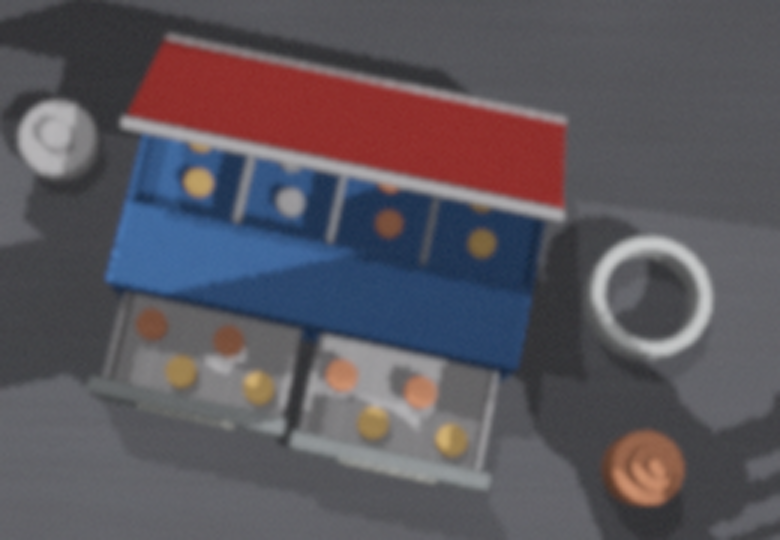

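The crop shows the ledge from (107,285) to (520,370), and the drawer front edges at about y 385–425 (left) and 440–485 (right). I'll loosen the masks, since the top image is shaded.

```bash
sed -i 's/(S>190)&(V>90)/(S>150)\&(V>50)/; s/(S>150)&(V>50), orange/(S>120)\&(V>30), orange/' h.py; sed -i 's/if __name__/if __name__/; s/p=p\[p\[:,2\]>.05\]/p=p[p[:,2]>.08]/' meas.py; python3 meas.py
```

```text
== scene
ledge 3028 z [0.0869 0.0896 0.092 ]
[[520.0, -148.0], [635.0, -172.0], [697.0, 120.0], [582.0, 144.0]] [298.6 117.4]
lid 4367 z [0.1005 0.1365 0.1693]
[[624.0, -165.0], [701.0, -180.0], [758.0, 109.0], [680.0, 124.0]] [294.   79.2]
lid normal [ 0.65992213 -0.12735363  0.74046191] angle 0.7370389632504388 cen [ 0.69263322 -0.01028861  0.13591629]
lid top z 0.17264050187637425
== top
ledge 3529 z [0.085  0.0888 0.0929]
[[505.0, -146.0], [579.0, -165.0], [655.0, 124.0], [582.0, 144.0]] [299.1  76.1]
lid 3293 z [0.1023 0.1348 0.1644]
[[626.0, -169.0], [698.0, -184.0], [755.0, 105.0], [683.0, 119.0]] [294.   73.2]
lid normal [ 0.66024219 -0.12846815  0.73998391] angle 0.7377498955040868 cen [ 0.68837829 -0.03353567  0.13427754]
lid top z 0.16989819843923992
pulley [0.6966 0.1924 0.0342] [0.697 0.192 0.034]
ring [ 0.5898 -0.2695 -0.0011] [ 0.59  -0.27  -0.003]
arm [ 0.4549 -0.2442  0.0742] [ 0.455 -0.245  0.072]
LtL [0.51   0.1391 0.0677] [0.508 0.137 0.083]
LtR [0.4902 0.0097 0.0049] [ 0.491  0.01  -0.001]
RtL [ 0.4675 -0.0043  0.0831] [ 0.468 -0.004  0.081]
RtR [ 0.4511 -0.1343  0.0538] [ 0.45  -0.131  0.079]
ringrim [ 0.5786 -0.2228  0.0333] [ 0.579 -0.223  0.031]
g3 26 z [0.0863 0.0892 0.0914]
[[577.0, -163.0], [619.0, -170.0], [620.0, -167.0], [578.0, -160.0]] [ 3.1 42.6]
g30 405 z [0.0758 0.0825 0.0866]
[[473.0, 13.0], [486.0, 11.0], [513.0, 151.0], [500.0, 153.0]] [142.4  13.4]
g31 421 z [0.0752 0.0825 0.0865]
[[438.0, -132.0], [451.0, -134.0], [477.0, 6.0], [464.0, 9.0]] [142.9  13.3]
```

```bash
cat > nav.py <<'E'
import numpy as np,sys
from scipy.spatial.transform import Rotation as R
from station import monitor
s=monitor.observe(); Rm=R.from_rotvec(s["eef_rot"]).as_matrix()
yaw=-.192; O=np.array([.6448,-.0196,0]); C=np.array([[np.cos(yaw),-np.sin(yaw),0],[np.sin(yaw),np.cos(yaw),0],[0,0,1]])
print("t",round(s["t"],2),"pos",np.round(s["eef_pos"],4),"F",np.round(s["wrist_force"],1),"open",round(s["opening"],3))
print("chest local tcp",np.round(C.T@(s["eef_pos"]-O),4),"tool x yaw",round(np.arctan2(Rm[1,0],Rm[0,0]),4),"tilt",round(Rm[2,2],4), "roll units",round((np.arctan2(Rm[1,0],Rm[0,0])-yaw)/np.radians(6),2))
for a in sys.argv[1:]:
    g=O+C@np.array(eval(a)); print(a,"world",np.round(g,3),"tool delta",np.round(Rm.T@(g-s["eef_pos"]),4))
E
echo
```

>>> send_rows --pt "0 0 0" --pt "0 0 0" --pt "0 0 0" --pt "0 0 0" --pt "0 0 0" --roll '[1.3,1.3,1.3,1.3,0]' --jaw '[1,1,1,1,1]' --newtons 20

```text
t: 0.72
eef_pos: [0.2273, -0.6066, 0.2181]
eef_rot: [-3.119, 0.316, 0.006]
wrist_force: [-0.3, -0.5, 0.5]
opening: 0.0449
```

```bash
python3 nav.py "[-.205,-.0745,.22]" "[-.205,-.0745,.055]"
```

```text
t 0.72 pos [ 0.2273 -0.6066  0.2181] F [-0.3 -0.5  0.5] open 0.045
chest local tcp [-0.2978 -0.6558  0.2181] tool x yaw -0.2017 tilt -1.0 roll units -0.09
[-.205,-.0745,.22] world [ 0.429 -0.054  0.22 ] tool delta [ 0.0872 -0.5822  0.0015]
[-.205,-.0745,.055] world [ 0.429 -0.054  0.055] tool delta [ 0.0879 -0.5811  0.1665]
```

>>> send_rows --pt "0.008 -0.055 -0.002" --pt "0.008 -0.055 -0.002" --pt "0.008 -0.055 -0.002" --pt "0.009 -0.055 -0.002" --pt "0.009 -0.055 -0.002" --pt "0.009 -0.055 -0.002" --pt "0.009 -0.055 -0.002" --pt "0.009 -0.055 -0.002" --roll '[0,0,0,0,0,0,0,0]' --jaw '[1,1,1,1,1,1,1,1]'

```text
t: 1.72
eef_pos: [0.3811, -0.1785, 0.2341]
eef_rot: [-3.122, 0.291, 0.01]
wrist_force: [1.1, 0.3, -0.3]
opening: 0.0006
```

```bash
python3 nav.py "[-.205,-.0745,.22]"
```

```text
t 1.73 pos [ 0.3811 -0.1785  0.2341] F [ 1.1  0.3 -0.3] open 0.001
chest local tcp [-0.2286 -0.2063  0.2341] tool x yaw -0.1861 tilt -1.0 roll units 0.06
[-.205,-.0745,.22] world [ 0.429 -0.054  0.22 ] tool delta [ 0.0244 -0.1315  0.0147]
```

>>> send_rows --pt "0.008 -0.045 0" --pt "0.008 -0.045 0" --pt "0.008 -0.035 0" --pt "0 0 0.02" --pt "0 0 0.04" --roll '[0,0,0,0,0]' --jaw '[1,1,1,1,1]'

```text
t: 2.35
eef_pos: [0.4316, -0.0502, 0.1769]
eef_rot: [-3.129, 0.252, -0.005]
wrist_force: [-0.4, 0.1, -0.2]
opening: 0.0006
```

```bash
python3 nav.py "[-.205,-.0745,.055]"
```

```text
t 2.35 pos [ 0.4316 -0.0502  0.1769] F [-0.4  0.1 -0.2] open 0.001
chest local tcp [-0.2035 -0.0707  0.1769] tool x yaw -0.1605 tilt -1.0 roll units 0.3
[-.205,-.0745,.055] world [ 0.429 -0.054  0.055] tool delta [-0.002   0.004   0.1218]
```

>>> send_rows --pt "-0.003 0.004 0.02" --pt "0 0 0.04" --pt "0 0 0.03" --pt "0 0 0.025" --pt "0 0 0.005" --roll '[0.3,0,0,0,0]' --jaw '[1,1,1,1,1]'

```text
t: 2.98
eef_pos: [0.4255, -0.0528, 0.051]
eef_rot: [-3.128, 0.278, 0.002]
wrist_force: [-0.4, -0.3, -0.8]
opening: 0.0002
```

```bash
python3 nav.py "[-.195,-.0745,.05]"; python3 - <<'E'
from station import cams
import cv2
for n in("top","scene"):
    c=cams.camera(n); i=c["img"][:,:,::-1]
    i=i[130:310,220:480] if n=="top" else i[80:300,220:460]
    cv2.imwrite(f"pics/{n}1.png",cv2.resize(i,None,fx=2.7,fy=2.7))
E
```

```text
t 2.98 pos [ 0.4255 -0.0528  0.051 ] F [-0.4 -0.3 -0.8] open 0.0
chest local tcp [-0.2089 -0.0744  0.051 ] tool x yaw -0.1771 tilt -1.0 roll units 0.14
[-.195,-.0745,.05] world [ 0.439 -0.056  0.05 ] tool delta [0.0139 0.0003 0.001 ]
```

View pics/top1.png

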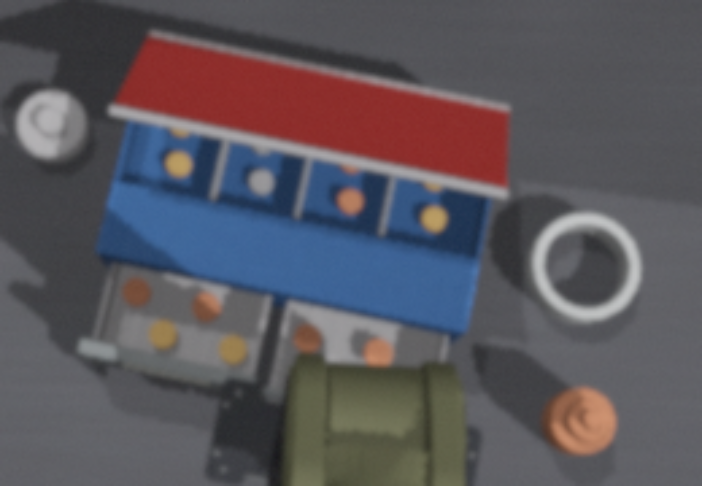

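View pics/scene1.png

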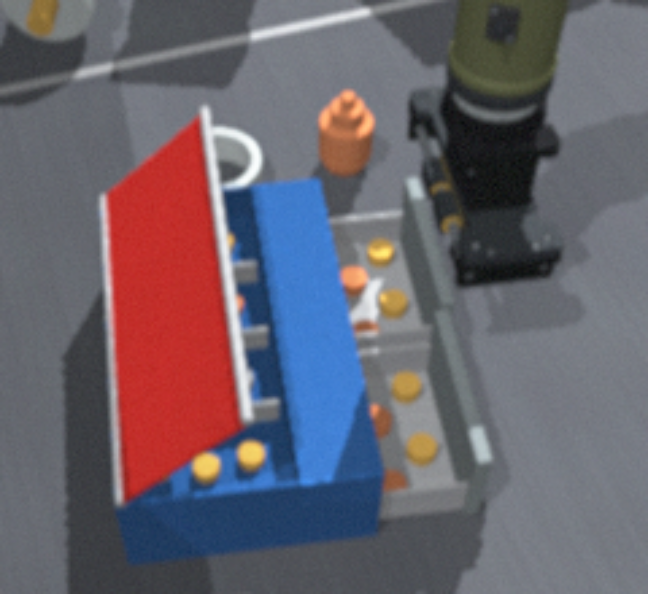

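The tool stands in front of the right drawer and clear of the armature. Pushing gently now.

>>> send_rows --pt "0.01 0 0" --pt "0.008 0 0" --pt "0.008 0 0" --pt "0.008 0 0" --pt "0.008 0 0" --pt "0.008 0 0" --pt "0.008 0 0" --pt "0.008 0 0" --roll '[0.14,0,0,0,0,0,0,0]' --jaw '[1,1,1,1,1,1,1,1]'

```text
t: 4.08
eef_pos: [0.4957, -0.0664, 0.0543]
eef_rot: [-3.127, 0.303, -0.001]
wrist_force: [-2.9, 1.2, -0.0]
opening: 0.0005
```

```bash
python3 nav.py "[-.1165,-.0745,.05]"
```

```text
t 4.08 pos [ 0.4957 -0.0664  0.0543] F [-2.9  1.2 -0. ] open 0.001
chest local tcp [-0.1374 -0.0744  0.0543] tool x yaw -0.193 tilt -1.0 roll units -0.01
[-.1165,-.0745,.05] world [ 0.516 -0.071  0.05 ] tool delta [0.0209 0.0001 0.0043]
```

>>> send_rows --pt "0.006 0 0.001" --pt "0.004 0 0" --pt "0.003 0 0" --pt "0.003 0 0" --pt "0.003 0 0" --roll '[0,0,0,0,0]' --jaw '[1,1,1,1,1]'

```text
t: 4.7
eef_pos: [0.5153, -0.0703, 0.0534]
eef_rot: [-3.127, 0.303, 0.001]
wrist_force: [-8.5, 2.0, 6.1]
opening: 0.0008
```

```bash
python3 nav.py "[-.1165,-.0745,.05]"
```

```text
t 4.7 pos [ 0.5153 -0.0703  0.0534] F [-8.5  2.   6.1] open 0.001
chest local tcp [-0.1175 -0.0745  0.0534] tool x yaw -0.1932 tilt -1.0 roll units -0.01
[-.1165,-.0745,.05] world [ 0.516 -0.071  0.05 ] tool delta [0.001  0.     0.0034]
```

>>> send_rows --pt "0.003 0 0" --pt "0.003 0 0" --pt "0.003 0 0" --roll '[0,0,0]' --jaw '[1,1,1]'

```text
t: 5.08
eef_pos: [0.5148, -0.0702, 0.0523]
eef_rot: [3.126, -0.302, -0.035]
wrist_force: [-10.5, 2.0, 7.8]
opening: 0.0005
```

```bash
python3 nav.py "[-.1165,-.0745,.05]"
```

```text
t 5.08 pos [ 0.5148 -0.0702  0.0523] F [-10.5   2.    7.8] open 0.0
chest local tcp [-0.118  -0.0745  0.0523] tool x yaw -0.1928 tilt -0.9997 roll units -0.01
[-.1165,-.0745,.05] world [ 0.516 -0.071  0.05 ] tool delta [ 0.0015 -0.      0.0022]
```

At the stop: x no longer advances and the force rises to 10 N. Backing off and shifting to the left drawer.

>>> send_rows --pt "-0.015 0 0" --pt "-0.03 0 0" --pt "-0.032 0 0" --pt "-0.012 0 0" --pt "0 -0.04 0" --pt "0 -0.045 0" --pt "0 -0.045 0" --pt "0 -0.019 0" --roll '[0,0,0,0,0,0,0,0]' --jaw '[1,1,1,1,1,1,1,1]'

```text
t: 6.08
eef_pos: [0.4619, 0.0945, 0.0569]
eef_rot: [3.125, -0.314, -0.002]
wrist_force: [0.1, -0.9, 0.3]
opening: 0.0002
```

```bash
python3 nav.py "[-.19,.0745,.05]"
```

```text
t 6.08 pos [0.4619 0.0945 0.0569] F [ 0.1 -0.9  0.3] open 0.0
chest local tcp [-0.2013  0.0771  0.0569] tool x yaw -0.2001 tilt -1.0 roll units -0.08
[-.19,.0745,.05] world [0.473 0.09  0.05 ] tool delta [0.0113 0.0025 0.0069]
```

>>> send_rows --pt "0.006 0.003 0.004" --pt "0.008 0 0.001" --pt "0.008 0 0.001" --pt "0.008 0 0" --pt "0.008 0 0" --pt "0.008 0 0" --pt "0.008 0 0" --pt "0.008 0 0" --roll '[-0.08,0,0,0,0,0,0,0]' --jaw '[1,1,1,1,1,1,1,1]'

```text
t: 7.08
eef_pos: [0.5262, 0.0774, 0.0502]
eef_rot: [3.127, -0.302, -0.002]
wrist_force: [-2.4, 1.4, 1.5]
opening: 0.0006
```

```bash
python3 nav.py "[-.1165,.0745,.05]"
```

```text
t 7.08 pos [0.5262 0.0774 0.0502] F [-2.4  1.4  1.5] open 0.001
chest local tcp [-0.135   0.0726  0.0502] tool x yaw -0.1929 tilt -1.0 roll units -0.01
[-.1165,.0745,.05] world [0.545 0.076 0.05 ] tool delta [ 0.0185 -0.0019  0.0002]
```

>>> send_rows --pt "0.005 0 0" --pt "0.004 0 0" --pt "0.003 0 0" --pt "0.003 0 0" --pt "0.003 0 0" --pt "0.003 0 0" --pt "0.003 0 0" --roll '[0,0,0,0,0,0,0]' --jaw '[1,1,1,1,1,1,1]'

```text
t: 7.95
eef_pos: [0.5428, 0.0739, 0.0494]
eef_rot: [3.123, -0.3, -0.03]
wrist_force: [-10.2, 1.2, 7.0]
opening: 0.0004
```

```bash
python3 nav.py "[-.1165,.0745,.05]"
```

```text
t 7.95 pos [0.5428 0.0739 0.0494] F [-10.2   1.2   7. ] open 0.0
chest local tcp [-0.118   0.0723  0.0494] tool x yaw -0.1914 tilt -0.9998 roll units 0.01
[-.1165,.0745,.05] world [0.545 0.076 0.05 ] tool delta [ 0.0015 -0.0022 -0.0007]
```

Same stop position for the left drawer. I back away, rise, and look.

>>> send_rows --pt "-0.015 0 0" --pt "-0.03 0 0" --pt "-0.02 0 -0.02" --pt "0 0 -0.06" --pt "0 0 -0.06" --pt "0 0.02 -0.05" --pt "0 0.03 -0.03" --roll '[0,0,0,0,0,0,0]' --jaw '[1,1,1,1,1,1,1]'

```text
t: 8.82
eef_pos: [0.4693, 0.0368, 0.275]
eef_rot: [3.119, -0.293, -0.02]
wrist_force: [0.1, -0.6, -1.1]
opening: 0.0007
```

```bash
cat > look.py <<'E'
import sys,numpy as np,cv2
from station import cams
import meas
from h import *
cs={n:cams.camera(n) for n in("top","scene")}
for n,c in cs.items():
    i=c["img"][:,:,::-1]; i=i[130:310,220:480] if n=="top" else i[80:300,220:460]
    cv2.imwrite(f"pics/{n}{sys.argv[1]}.png",cv2.resize(i,None,fx=2.7,fy=2.7))
meas.run(cs)
yaw=-.192;e=np.array([np.cos(yaw),np.sin(yaw)]);f=np.array([-e[1],e[0]])
for n,c in cs.items():
    W=pts(c);m=masks(c)["blue"];L=W[...,:2]-np.array([.6448,-.0196]);x=L@e;y=L@f
    g=(abs(W[...,2]-.081)<.008)&~m&(x>-.2)&(x<-.09)
    for nm,s in(("L",1),("R",-1)):
        q=g&(y*s>.01)&(y*s<.14)
        if q.sum(): print(n,nm,"top-of-panel x pct",q.sum(),np.round(np.percentile(x[q],[2,50,98]),4))
E
python3 look.py 2; python3 nav.py "[.02,0,.22]"
```

```text
== top
ledge 1677 z [0.085  0.0888 0.0929]
[[525.0, -152.0], [580.0, -162.0], [608.0, -14.0], [553.0, -3.0]] [150.9  56.5]
lid 3304 z [0.1018 0.135  0.1644]
[[626.0, -169.0], [697.0, -183.0], [754.0, 105.0], [683.0, 119.0]] [294.   72.4]
lid normal [ 0.66062835 -0.12827966  0.7396719 ] angle 0.7382136467243195 cen [ 0.68866714 -0.03173586  0.1342996 ]
lid top z 0.1682545119111809
== scene
ledge 3030 z [0.0869 0.0897 0.0921]
[[523.0, -149.0], [625.0, -169.0], [684.0, 123.0], [582.0, 144.0]] [298.3 104. ]
lid 4388 z [0.1007 0.1363 0.1693]
[[624.0, -166.0], [702.0, -181.0], [757.0, 109.0], [680.0, 124.0]] [295.3  79.4]
lid normal [ 0.65993249 -0.1272479   0.74047085] angle 0.7370256619320206 cen [ 0.69263966 -0.01035525  0.13593034]
lid top z 0.17275514454916752
top R top-of-panel x pct 371 [-0.1068 -0.0999 -0.0936]
scene L top-of-panel x pct 292 [-0.105  -0.0996 -0.0935]
scene R top-of-panel x pct 214 [-0.1052 -0.0995 -0.0935]
t 8.93 pos [0.4705 0.0332 0.2759] F [ 0.5 -0.1 -0.1] open 0.001
chest local tcp [-0.1812  0.0186  0.2759] tool x yaw -0.1951 tilt -0.9999 roll units -0.03
[.02,0,.22] world [ 0.664 -0.023  0.22 ] tool delta [0.2017 0.0173 0.0544]
```

View pics/scene2.png

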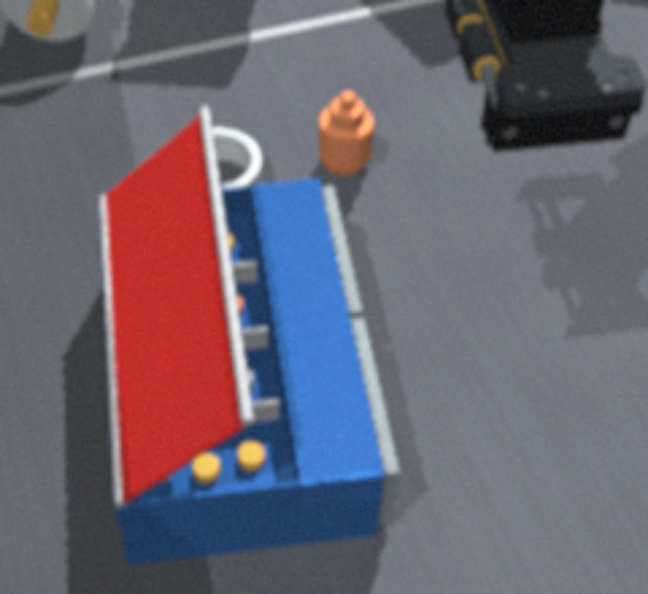

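Both drawers sit flush at the chest front: panel tops at x ≈ −0.106 to −0.094, as expected at home. The bystanders are unmoved. Now the lid at 0.738 rad: I approach above a spot about 105 mm from the hinge.

>>> send_rows --pt "0.05 0.004 0" --pt "0.05 0.004 0" --pt "0.05 0.004 0" --pt "0.035 0.004 0" --pt "0.01 0 0.01" --pt "0 0 0.02" --roll '[0,0,0,0,0,0]' --jaw '[1,1,1,1,1,1]'

```text
t: 9.68
eef_pos: [0.6628, -0.0194, 0.2409]
eef_rot: [3.113, -0.304, -0.007]
wrist_force: [-0.3, 0.2, 0.1]
opening: 0.0004
```

```bash
python3 nav.py "[.022,0,.175]"
```

```text
t 9.68 pos [ 0.6628 -0.0194  0.2409] F [-0.3  0.2  0.1] open 0.0
chest local tcp [0.0176 0.0036 0.2409] tool x yaw -0.1949 tilt -0.9999 roll units -0.03
[.022,0,.175] world [ 0.666 -0.024  0.175] tool delta [0.0046 0.0027 0.0659]
```

>>> send_rows --pt "0.004 0.002 0.03" --pt "0 0 0.025" --pt "0 0 0.008" --roll '[0,0,0]' --jaw '[1,1,1]'

```text
t: 10.05
eef_pos: [0.6616, -0.0196, 0.1723]
eef_rot: [3.114, -0.298, -0.014]
wrist_force: [0.5, -0.0, -0.4]
opening: 0.0007
```

```bash
python3 nav.py "[.022,0,.165]"
```

```text
t 10.05 pos [ 0.6616 -0.0196  0.1723] F [ 0.5 -0.  -0.4] open 0.001
chest local tcp [0.0165 0.0032 0.1723] tool x yaw -0.1909 tilt -0.9999 roll units 0.01
[.022,0,.165] world [ 0.666 -0.024  0.165] tool delta [0.0056 0.0031 0.0073]
```

>>> send_rows --pt "0.006 0.001 -0.001" --pt "0.002 0 0.003" --pt "0 0 0.004" --pt "-0.003 0 0.005" --pt "-0.004 0 0.005" --roll '[0,0,0,0,0]' --jaw '[1,1,1,1,1]'

```text
t: 10.68
eef_pos: [0.6637, -0.02, 0.1589]
eef_rot: [3.114, -0.297, -0.005]
wrist_force: [0.5, -0.1, 1.1]
opening: 0.0004
```

```bash
python3 nav.py "[.013,0,.155]"
```

```text
t 10.68 pos [ 0.6637 -0.02    0.1589] F [ 0.5 -0.1  1.1] open 0.0
chest local tcp [0.0186 0.0032 0.1589] tool x yaw -0.1902 tilt -0.9999 roll units 0.02
[.013,0,.155] world [ 0.658 -0.022  0.155] tool delta [-0.0056  0.0031  0.004 ]
```

>>> send_rows --pt "-0.004 0 0.005" --pt "-0.004 0 0.005" --pt "-0.003 0 0.005" --pt "-0.003 0 0.005" --roll '[0,0,0,0]' --jaw '[1,1,1,1]'

```text
t: 11.18
eef_pos: [0.6495, -0.0174, 0.1382]
eef_rot: [3.114, -0.297, -0.001]
wrist_force: [1.3, -0.6, 1.7]
opening: 0.0004
```

```bash
python3 nav.py "[.003,0,.138]"; python3 look.py 3 | grep -A0 normal
```

```text
t 11.18 pos [ 0.6495 -0.0174  0.1382] F [ 1.3 -0.6  1.7] open 0.0
chest local tcp [0.0042 0.0031 0.1382] tool x yaw -0.1901 tilt -0.9999 roll units 0.02
[.003,0,.138] world [ 0.648 -0.02   0.138] tool delta [-0.0012  0.003   0.0002]
lid normal [ 0.41624778 -0.08149835  0.90559141] angle 0.43802433538241414 cen [ 0.67525791 -0.05140461  0.11779531]
--
lid normal [ 0.45486369 -0.07970314  0.88698728] angle 0.4800165557979893 cen [0.69637689 0.02047315 0.11590932]
```

View pics/scene3.png

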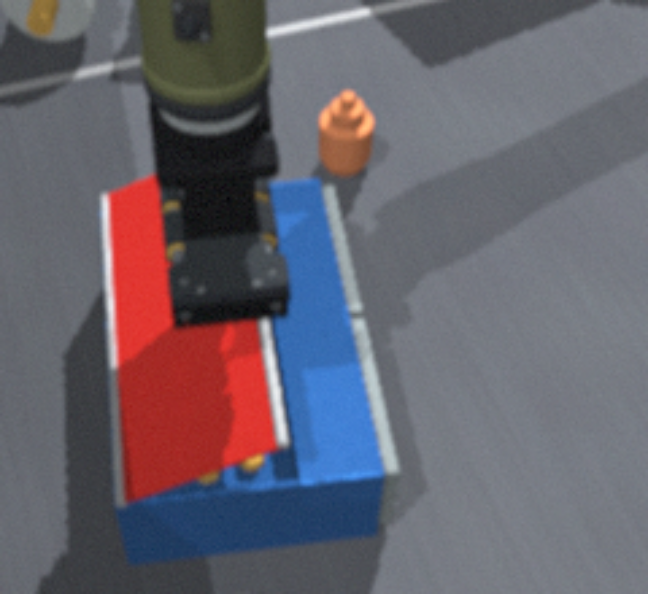

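The lid follows, now at about 0.44 rad. Continuing along the arc.

>>> send_rows --pt "-0.002 0 0.005" --pt "-0.002 0 0.005" --pt "-0.002 0 0.005" --pt "-0.001 0 0.005" --pt "-0.001 0 0.005" --pt "-0.001 0 0.004" --roll '[0,0,0,0,0,0]' --jaw '[1,1,1,1,1,1]'

```text
t: 12.02
eef_pos: [0.6391, -0.0156, 0.1068]
eef_rot: [3.114, -0.296, -0.005]
wrist_force: [0.9, 0.5, 0.8]
opening: 0.0005
```

```bash
python3 nav.py "[-.006,0,.095]"
```

```text
t 12.03 pos [ 0.6391 -0.0156  0.1068] F [0.9 0.5 0.8] open 0.001
chest local tcp [-0.0064  0.0028  0.1068] tool x yaw -0.1898 tilt -0.9999 roll units 0.02
[-.006,0,.095] world [ 0.639 -0.018  0.095] tool delta [0.0004 0.0027 0.0118]
```

>>> send_rows --pt "0 0 0.004" --pt "0 0 0.004" --pt "0 0 0.003" --pt "0 0 0.003" --pt "0 0 0.003" --roll '[0,0,0,0,0]' --jaw '[1,1,1,1,1]'

```text
t: 12.65
eef_pos: [0.6382, -0.0155, 0.0944]
eef_rot: [3.112, -0.296, -0.008]
wrist_force: [-8.6, -0.4, 18.5]
opening: 0.0006
```

```bash
python3 nav.py "[-.006,0,.094]"
```

```text
t 12.65 pos [ 0.6382 -0.0155  0.0944] F [-8.6 -0.4 18.5] open 0.001
chest local tcp [-0.0072  0.0028  0.0944] tool x yaw -0.1898 tilt -0.9999 roll units 0.02
[-.006,0,.094] world [ 0.639 -0.018  0.094] tool delta [0.0012 0.0028 0.0004]
```

Tip at 94.4 mm with 18 N upward: the lid is on its stop. Lifting straight off and checking.

>>> send_rows --pt "0 0 0.001" --pt "0 0 -0.015" --pt "0 0 -0.04" --pt "0 0 -0.06" --pt "-0.03 0 -0.05" --pt "-0.06 0 0" --pt "-0.06 0 0" --pt "-0.05 0 0" --roll '[0,0,0,0,0,0,0,0]' --jaw '[1,1,1,1,1,1,1,1]'

```text
t: 13.65
eef_pos: [0.4424, 0.0252, 0.2681]
eef_rot: [3.114, -0.298, 0.001]
wrist_force: [0.1, -0.0, 0.2]
opening: 0.0003
```

```bash
python3 nav.py; python3 look.py 4
python3 - <<'E'
import numpy as np
from station import cams
from h import *
c=cams.camera("scene");W=pts(c);m=masks(c)["red"]
yaw=-.192;C=np.array([[np.cos(yaw),-np.sin(yaw)],[np.sin(yaw),np.cos(yaw)]]);L=(W[...,:2]-[.6448,-.0196])@C
for a in np.arange(-.035,.09,.015):
    q=m&(L[...,0]>a)&(L[...,0]<a+.015)&(abs(L[...,1])<.14)&(W[...,2]>.05); print(round(a,3),q.sum(),np.round(np.median(W[q,2]),4) if q.any() else None)
c=cams.camera("top");W=pts(c)
for u,v in((239,177),(437,230),(420,232),(435,287)): print(np.round(W[v-1:v+2,u-1:u+2].reshape(-1,3).mean(0),4))
E
```

```text
t 13.65 pos [0.4424 0.0252 0.2681] F [ 0.1 -0.   0.2] open 0.0
chest local tcp [-0.2073  0.0054  0.2681] tool x yaw -0.1907 tilt -0.9999 roll units 0.01
== top
ledge 2602 z [0.0853 0.089  0.0928]
[[524.0, -152.0], [575.0, -162.0], [631.0, 129.0], [580.0, 139.0]] [296.4  51.8]
lid 6408 z [0.0891 0.0929 0.0966]
[[590.0, -163.0], [696.0, -184.0], [753.0, 107.0], [646.0, 128.0]] [296.6 108.5]
lid normal [ 9.96881497e-04 -7.87873408e-04  9.99999193e-01] angle 0.0012706368855165413 cen [ 0.67031612 -0.02921054  0.09287271]
lid top z 0.09904702836667179
== scene
ledge 2663 z [0.087  0.0896 0.092 ]
[[523.0, -149.0], [574.0, -160.0], [634.0, 133.0], [583.0, 144.0]] [298.9  52.6]
lid 5964 z [0.0912 0.0936 0.096 ]
[[588.0, -162.0], [698.0, -183.0], [755.0, 111.0], [645.0, 132.0]] [299.4 111.9]
lid normal [6.83389691e-04 1.35360084e-04 9.99999757e-01] angle 0.0006966662762705215 cen [ 0.6752271  -0.00930917  0.09356331]
lid top z 0.09736501255990404
top L top-of-panel x pct 9 [-0.0948 -0.0933 -0.0908]
top R top-of-panel x pct 354 [-0.1076 -0.1006 -0.0937]
scene L top-of-panel x pct 291 [-0.1051 -0.0997 -0.0935]
scene R top-of-panel x pct 215 [-0.1052 -0.0996 -0.0935]
-0.035 421 0.0936
-0.02 764 0.0936
-0.005 768 0.0937
0.01 770 0.0936
0.025 773 0.0936
0.04 774 0.0935
0.055 777 0.0935
0.07 782 0.0935
0.085 17 0.0925
[0.697  0.1927 0.0324]
[ 0.5899 -0.2696 -0.0015]
[ 0.5785 -0.2226  0.0342]
[ 0.4549 -0.2442  0.074 ]
```

View pics/scene4.png

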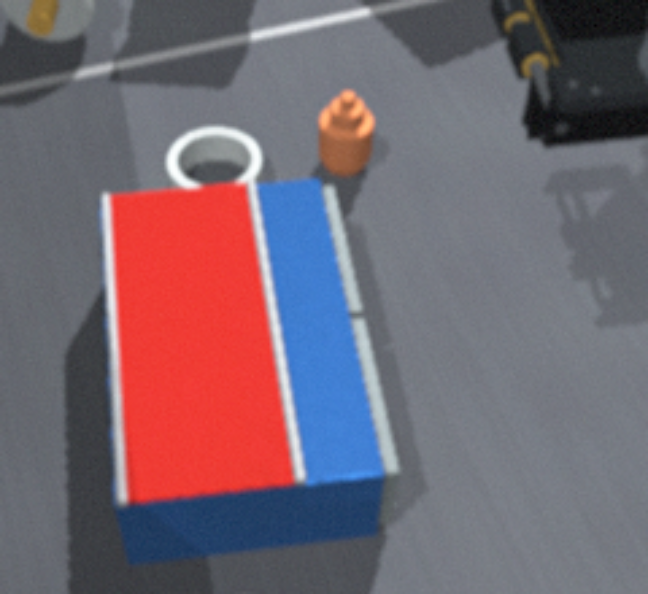

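View pics/top4.png

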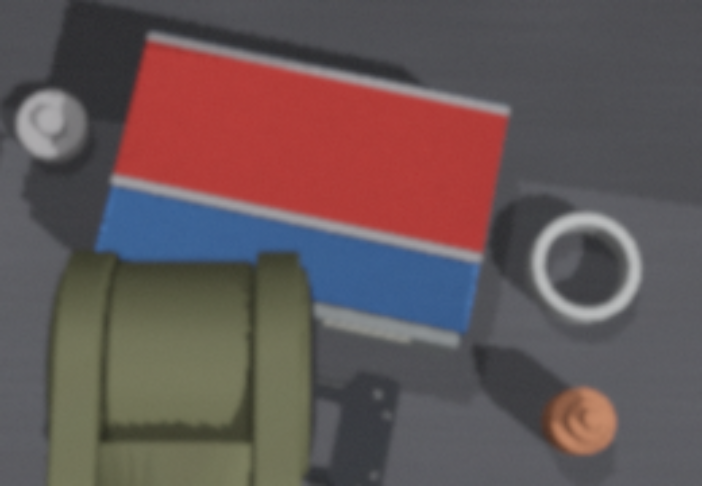

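The lid lies flat (0.001 rad, 93.6 mm along its length) and both drawers are flush. The bystanders have not moved and the arm is clear and still. Handing in.

```bash
python3 -c "
from station import r
print(r.job_done())"
```

```text
the job is handed in; nothing more can be done
None
```

I pushed the right drawer home, then the left, each until it stopped moving at about 10 N. I then pressed the red lid down along its arc onto its stop at about 18 N, lifted off and handed in after about 14 s.

**Last checks:**
- **Lid:** it measures 0.001 rad in both views, with its top about 93.6 mm high against 94 mm nominal.
- **Drawers:** the scene camera puts both panel fronts at chest x of about −0.105, against −0.107 when fully home. The final top view confirmed only the right drawer, because the arm hid most of the left. Both drawers stopped at the same tool position, −0.118.
- **Loose parts:** the ring, pulley and armature read the same positions as at the start, within 2 mm.
- **Robot:** at hand-in it touched nothing, with wrist force near zero. No check failed or disagreed beyond the 2 mm camera calibration.

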